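Load the bottle carrier into the dispenser bay and lock it

TASK

Load the two-bottle carrier into the bay of the reagent dispenser without gripping or lifting anything: with the fingers push it low down, so that it slides and does not tip, straight in between the two guide rails until it is fully home against the stop. Then press the raised lock lever at the right-hand side of the bay flat down, so that its hook drops behind the carrier's side lug. The bottles stay standing in the carrier, and the other things on the bench stay where they are.

Things in the scene. Friction and masses are not known exactly. Their poses are not given: they have to be found in the camera images.
- bay: Bay of a white two-channel reagent dispenser, fixed to the bench, open towards the robot; housing 60 deep x 150 wide x 180 mm high at its back. Origin: on the bench, midway between the rails, in the plane of two rubber stop pads; x points into the bay (the way the carrier goes), y left, z up. A spring plunger between the pads pushes back with 0.5 N at first touch, 1.5 N at home.
- bay_mouth (a point): Middle of the bay's mouth on the bench, at x = -87 mm of the bay; axes as the bay's. The floor of the bay is the bare bench; aluminium guide rails, 24 mm high, have inner faces at y = +61 and -61 mm of the bay from x = 0 to -60 mm, then flare out to y = +72 and -72 mm here.
- carrier: Grey bottle carrier, loose in front of the bay; with bottles 0.7 to 1 kg, friction 0.5 to 0.7. Origin: centre of its underside; x to its front, y left, z up. Base 104 (x) x 116 mm (y). Front 60 mm: two 45 mm high bottle pockets; rear 44 mm: drip tray with 26 mm high lip. A T-handle stands 150 mm high at x = +22 mm. At home its front is on the pads, its origin at x = -52 mm of the bay.
- lip (a point): Middle of the outer (robot-side) face of the carrier's rear lip, 13 mm above the bench: upright face 116 mm wide, 26 mm high, the place to push; axes as the carrier's. Bottles begin 50 mm ahead of it. The centre of mass is about 39 mm behind the carrier's front edge: pushed more than about 50 mm above the bench, it may tip forward.
- lug (a point): Middle of the carrier's side lug, a block at its right rear corner: x -52 to -42, y -58 to -85, z 6 to 20 mm in the carrier's frame. At home it lies under the raised lever.
- bottle_l: Amber bottle with light cap, 48 mm diameter, 109 mm high, standing loose in the carrier's left pocket (about 2 mm of play; top 113 mm above the bench). Origin: centre of its underside.
- bottle_r: The same bottle in the carrier's right pocket.
- lock_lever (a joint): Lock lever on the right of the bay, rad: 0 = flat down (locked), 0.24 to 0.3 = raised (open), stays where it is left. Pivot along the bay's y at x -36, y -80, z 34 mm of the bay; it runs 116 mm from there towards the robot. Pressing its pad takes 1 to 2 N, to a firm stop. A hook under it, 70 to 80 mm from the pivot, drops behind the lug with 2 mm to spare when the carrier is home.
- lever_pad (a point): Middle of the top of the lever's black pressing pad (32 mm along the lever x 22 mm wide), 100 mm from the pivot; 43 mm above the bench when locked, about 70 mm when raised. The bench mixer to the right is up to 110 mm high (left side y = 0.15 at x = 0.33 to y = 0.20 at x = 0.49); the plate reader to the left is up to 117 mm (right side y = 0.44).
- vial_near: Small screw vial with black cap, 25 mm diameter, 50 mm high, standing to the right of the carrier: leave it. Origin: centre of its underside.
- vial_front: A like vial at the front edge of the bench: leave it.
- petri: Petri dish, 92 mm diameter, 15 mm high, at the front edge of the bench: leave it. Origin: centre of its underside.
- small_bottle: Screw-cap bottle, 45 mm diameter, 93 mm high, behind the mixer to the right of the bay: leave it. Origin: centre of its underside.

How it is judged (in metres and radians):
On the way, in this order (a step that is already met when the one before it is completed fails the run):
1. the carrier is fully home against the stop, square between the rails, with the lever still raised (x of carrier in the frame of bay above -0.055 m and angle between the x axis of carrier and the x axis of bay, either way round below 0.07 rad and value of joint lock_lever above 0.12 rad), for 0.2 s.
2. the lock lever is pressed flat down (value of joint lock_lever below 0.06 rad), for 0.2 s.
At the end, for the whole second after the job is handed in: The carrier stands flat between the rails, its front within 4 mm of the stop pads and square within 0.07 rad; the lock lever is down (below 0.06 rad); both bottles stand upright on the floor of their pockets; everything is at rest (x of carrier in the frame of bay between -0.056 and -0.045 m and y of carrier in the frame of bay between -0.008 and 0.008 m and angle between the x axis of carrier and the x axis of bay, either way round below 0.07 rad and value of joint lock_lever below 0.06 rad and angle between carrier's own z axis and vertical below 0.04 rad and angle between each of bottle_l, bottle_r's own z axis and vertical below 0.08 rad and z of each of bottle_l, bottle_r in the frame of carrier below 0.01 m and linear speed of carrier below 0.01 m/s); the robot touches nothing.
It fails at once if the carrier tips (more than 0.10 rad) (angle between carrier's own z axis and vertical above 0.1 rad).
It fails at once if the carrier is lifted (more than 8 mm) (height (world z) of carrier above 0.008 m).
It fails at once if a bottle is lifted or tipped in the carrier (z of any of bottle_l, bottle_r in the frame of carrier above 0.016 m or angle between any of bottle_l, bottle_r's own z axis and vertical above 0.2 rad).
It fails at once if another thing on the bench is pushed away (more than 20 mm) (distance of any of vial_near, vial_front, petri, small_bottle from where it was at the start of the episode above 0.02 m).
It also fails if it takes over 54 s, if anything falls off the work surface, if the arm or the gripper's body presses on something with over 40 N, if the wrist force passes 120 N, or if a joint passes its speed limit or range.

ROBOT

A 6-joint arm with a two-finger parallel gripper is mounted at the origin on a cart in front of the work surface, level with it; the furniture and walls round the work are solid. World frame = base frame: x ahead of the robot, y to its left, z up, the work surface at z = 0. Lengths are in mm, angles in rad, forces in N, time in s.
With the tool pointing down it reaches from about 300 to 775 mm from the base axis. Payload 14.6 kg.
Tool frame: the origin (TCP) lies between the finger pads; the fingertips stand 8 mm ahead of it and the grasp point (between the pads) lies 11 mm behind it; x points along the fingers, y is the direction in which the jaws open and shut, and the axes are right-handed (so a half turn about x gives the same grasp; the last joint's range is limited). The gripper opens to 94 mm and grips with 3 to 60 N. Pads are 16 mm wide; open, the fingers measure 119 mm over their backs; the gripper's body (75 mm by 177 mm) begins 78 mm behind the grasp point.
Start: joints at [1.073, 0.3, 1.521, -0, 1.321, -0.067], TCP at [229.675, 499.739, 213.446] pointing down, gripper open.
Joint ranges: [-3.03, 3.03], [-0.79, 2.21], [0.23, 2.52], [-1.04, 4.18], [0, 3.07], [-2.55, 2.55]. Speed limits (rad/s): [2.22, 2.22, 2.57, 3.14, 3.14, 3.14].

INTERFACE

Orientations are given as [roll, pitch, yaw] about the fixed x, y, z axes, in that order (R = Rz(yaw) Ry(pitch) Rx(roll)).
In Python, from cell import telemetry, camera, calibration, order gives the robot as it stands.
- The arm moves only by the shell command python3 -m handwheel 'ROWS' [FORCE]. ROWS is JSON, a list of rows, each a list of 7 numbers: the turn, a rotation vector about the tool's x, y, z as a fraction of full scale, then the shift along the tool's x, y, z as a fraction of full scale, then the opening, from 0 (shut) to 1 (fully open). A call has 1 to 12 rows; each row is the pose to reach, as a shift and turn from the pose measured when the call began, along the tool's axes at that moment, turning the shorter way round; what a row does not reach only later rows make up. Full scale, the value 1, is 300 mm for a shift and pi rad for a turn. A row lasts 1/8 s, in which the tool goes at most 62.5 mm and 10.7 degrees, less where a joint would pass 70% of its speed; a pose out of reach is approached as far as the arm can. A call with a number of a shift or a turn outside -1 to 1 is refused whole. A call with a gripper value outside its range is refused whole. The fingers move at their own pace and stop on an object; FORCE is the grip in N (left out, the last holds). Time passes only in rows, so rows that repeat a pose let the fingers close. It gives the time, the measured TCP pose, the force and the opening at its end, in the units of the state.
- telemetry.read_state(): the state, without advancing time (a new reading comes with each control period).
- camera(name): name is "scene" or "top"; returns the picture (420x560x3 uint8, red, green, blue); there is no depth.
- calibration(name): a dict with "fov_y" (degrees; the focal length in pixels is half the picture's height over the tangent of half this angle, whatever the lens; pixels are square), "cx", "cy" (the principal point, pixels), "k1" (the pictures are not rectified: a ray, as slopes to the right and down, at radius r is drawn at 1 + k1 r^2 times it, then the intrinsics apply), "position" and "attitude" of the camera in the world. Camera axes: x right, y down, z forward; pixel columns grow to the right and rows downward; lengths in mm; the calibration is good to about 2 mm. A picture is of the moment at which its call begins. calibration takes no time and is no camera call.
- order.sign_off(): hands the job in, once; it reports no verdict.
The state is a dict: "clock": time; "joints": joint angles; "qd": joint speeds; "effort": joint torques, N m; "eef_pos": TCP position; "eef_rot": TCP orientation; "wrist_force": force on the tool from outside, world axes, zero at the start; "moment": the same for the moment, N m; "finger_gap": finger opening in mm.
Only numpy, scipy, OpenCV 4.12 (cv2) and the standard library are available. Lean on these libraries where they do the work, as an engineer would, in place of code of your own. Each camera call takes 0.05 s, during which the arm holds its last target.

## Working session

There is one attempt and no reset: what is moved stays moved. The work goes in short steps, Python scripts to look and compute and a shell command to move; the robot and the scene stay as the last step left them, time stands still between calls to the robot, and variables do not carry over. Pictures are saved under pics/ and viewed, and the job is handed in when it is done.

```bash
ls; mkdir -p pics
python3 - <<'E'
from cell import telemetry, camera, calibration
import cv2
for n in ("scene","top"):
    cv2.imwrite(f"pics/{n}0.png",camera(n)[:,:,::-1]); print(calibration(n))
print(telemetry.read_state())
E
```

```text
pics
{'fov_y': 48.523269979826495, 'cx': 272.2389723525429, 'cy': 210.8975411667957, 'k1': 0.027207460156254918, 'position': array([ -78.06859324, -138.84444409,  554.75925065]), 'attitude': array([-2.22370172,  0.00734385, -0.93166382])}
{'fov_y': 51.878056737443465, 'cx': 285.94664070914416, 'cy': 205.4762828192509, 'k1': 0.005429097080542056, 'position': array([268.55328828, 260.48854589, 903.27346083]), 'attitude': array([-2.93453549,  0.00459626, -1.59784118])}
{'clock': 0.1, 'joints': array([ 1.07335394e+00,  3.00399993e-01,  1.52150062e+00,  2.36065242e-05,
        1.32068666e+00, -6.66073646e-02]), 'qd': array([ 1.21099333e-04, -2.83781114e-03, -2.84414099e-06,  1.86848982e-04,
        1.82077607e-03, -1.33872544e-03]), 'effort': array([-1.08309981e-03, -5.32653451e+01, -3.53278756e+01,  7.08542042e-02,
        2.35173589e-02, -2.73490951e-05]), 'eef_pos': array([229.59377772, 499.54867667, 212.95936266]), 'eef_rot': array([-1.66038952,  1.56980144, -2.0912304 ]), 'wrist_force': array([0.29189578, 0.02717834, 0.40185811]), 'moment': array([-0.00263295, -0.0416497 , -0.00768791]), 'finger_gap': 94.17788835889927}
```

View pics/scene0.png

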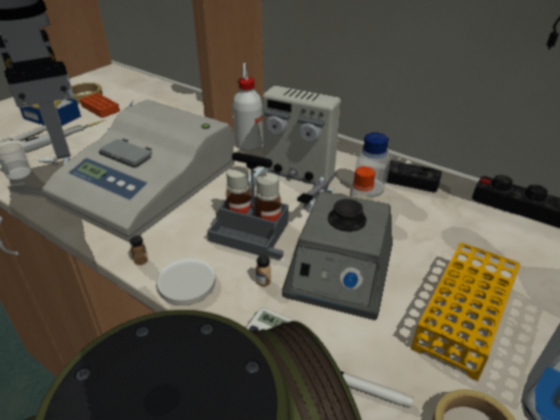

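View pics/top0.png

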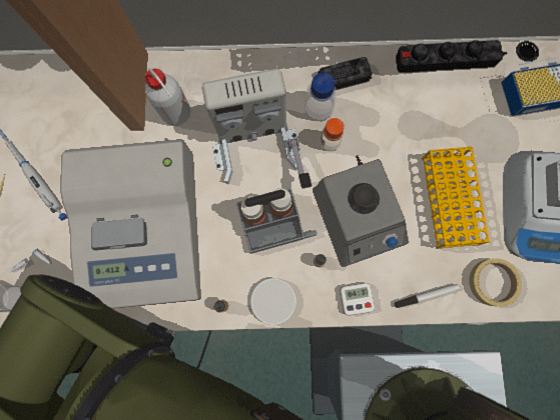

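The top view shows the carrier at about (272,220), with the bay above it: rails at (222,160) and (290,145), lever pad at about (306,180). The near vial is at (320,260) and the dish at (273,300). I'll zoom in to measure.

```bash
cat > h.py <<'E'
import numpy as np, cv2
from cell import telemetry, camera, calibration
from scipy.spatial.transform import Rotation as R
def K(n):
    c=calibration(n); f=210/np.tan(np.radians(c['fov_y']/2))
    return c,f,R.from_euler('xyz',c['attitude']).as_matrix()
def ray(n,px):
    c,f,M=K(n); d=np.array([(px[0]-c['cx'])/f,(px[1]-c['cy'])/f]); u=d.copy()
    for _ in range(20): u=d/(1+c['k1']*(u@u))
    v=M@np.array([u[0],u[1],1]); return np.array(c['position']),v
def onz(n,px,z):
    p,v=ray(n,px); return (p+v*(z-p[2])/v[2]).round(1)
def proj(n,P):
    c,f,M=K(n); q=M.T@(np.array(P,float)-c['position']); u=q[:2]/q[2]; u=u*(1+c['k1']*(u@u)); return u*f+[c['cx'],c['cy']]
E
python3 - <<'E'
import cv2
t=cv2.imread('pics/top0.png'); s=cv2.imread('pics/scene0.png')
def z(i,x0,y0,x1,y1,k,o):
    c=cv2.resize(i[y0:y1,x0:x1],None,fx=k,fy=k,interpolation=cv2.INTER_CUBIC)
    for x in range(x0,x1,10):
        cv2.putText(c,str(x),((x-x0)*k,8),0,.3,(0,0,255),1); cv2.line(c,((x-x0)*k,10),((x-x0)*k,14),(0,0,255),1)
    for y in range(y0,y1,10): cv2.putText(c,str(y),(0,(y-y0)*k+3),0,.3,(0,0,255),1)
    cv2.imwrite(o,c)
z(t,200,120,330,216,6,'pics/t1.png'); z(t,220,170,350,266,6,'pics/t2.png'); z(s,200,150,350,260,5,'pics/s1.png')
E
```

```text
(no output)
```

View pics/t1.png

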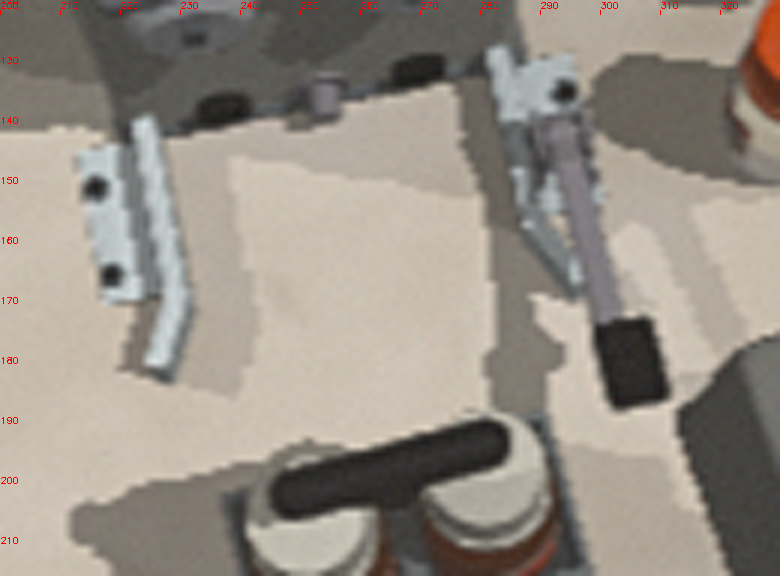

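View pics/t2.png

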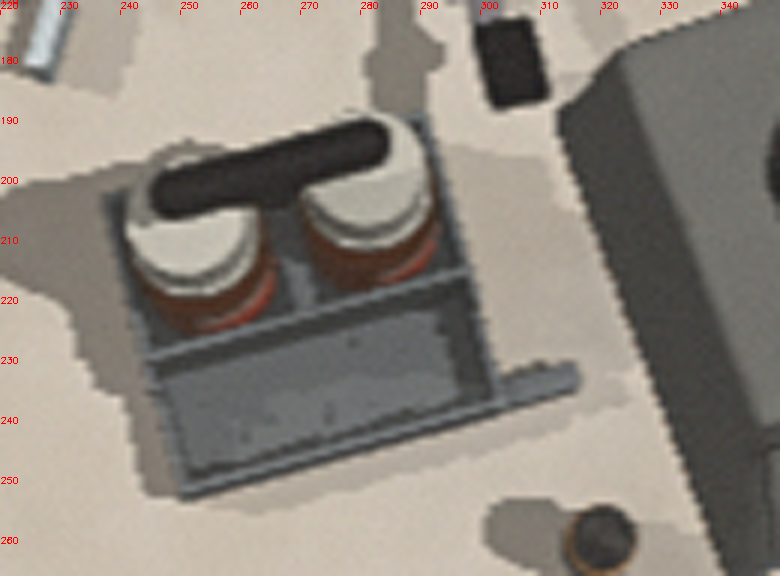

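View pics/s1.png

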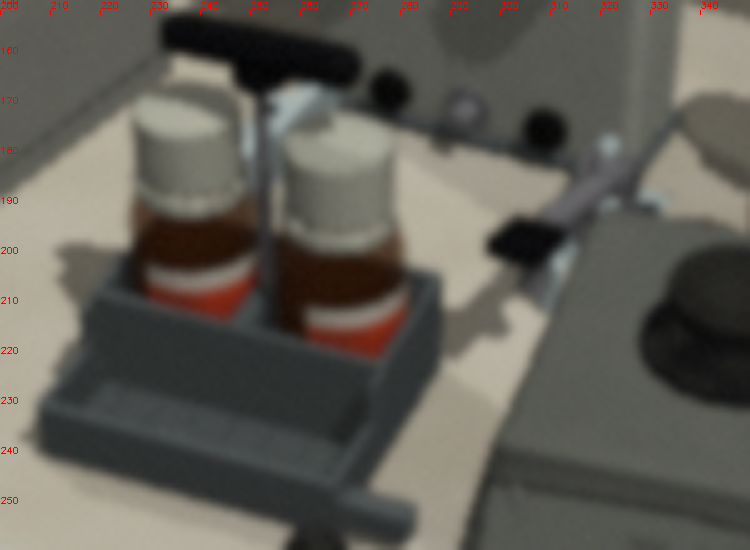

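Run:
```python
from h import *
g=lambda ox,oy,p:(ox+p[0]/6,oy+p[1]/6)
A=lambda p,z:onz('top',g(200,120,p),z)[:2]
B=lambda p,z:onz('top',g(220,170,p),z)[:2]
L=[A(p,24) for p in [(155,118),(190,288),(172,378)]]; Rr=[A(p,24) for p in [(487,50),(520,200),(575,297)]]
print('L',L,'R',Rr)
for a,b in ((L[0],L[1]),(Rr[0],Rr[1]),): print('yaw',np.arctan2(*(a-b)[::-1]))
m=(L[2]+Rr[2])/2; d=Rr[2]-L[2]; print('mouth',m,'width',np.linalg.norm(d),'yaw',np.arctan2(d[0],-d[1]))
print('pads', [A(p,z) for p,z in [((222,110),20),((420,70),20)]])
print('padtop lever z=70', A((633,363),70), A((567,140),34))
r=[B((183,492),26),B((498,402),26)]; f=[B((104,195),45),B((427,115),45)]
for a,b in (r,f): d=b-a; print('carrier',a,b,np.linalg.norm(d),'yaw',np.arctan2(d[0],-d[1]))
print('div', B((150,358),45),B((470,270),45)); print('lug', B((578,362),20),B((578,388),20))
print('handle',B((155,195),150),B((385,140),150), 'vial',B((603,530),50),B((603,565),0))
```

```text
L [array([601.5, 384.9]), array([537.7, 372.4]), array([505. , 378.8])] R [array([624. , 265.3]), array([567. , 254.9]), array([530.5, 236.5])]
yaw 0.1934740113251209
yaw 0.18047097424317823
mouth [517.75 307.65] width 144.56673199598865 yaw 0.17731684743460174
pads [array([605.4, 361.3]), array([618.6, 289.7])]
padtop lever z=70 [493.5 219.2] [585.3 237.8]
carrier [358.4 334.1] [386.1 226.5] 111.10828051950047 yaw 0.2519639238844247
carrier [457.9 358.3] [482.7 247.9] 113.15122624169834 yaw 0.2209695553119745
div [401.6 343.1] [428.5 235.1]
lug [400.  198.2] [391.  198.6]
handle [434.3 331.1] [449.2 262.3] vial [339.7 194.5] [331.8 191.1]
```

Estimates:

| Item | Position | Yaw |
|---|---|---|
| Bay origin | about (603, 323.5) | about 0.183 |
| Lip | about (372, 280) | about 0.235 |

Next I'll work out the approach: fingers open about 80 mm as a two-point pusher.

```bash
cat >> h.py <<'E'
def need(target,yaw):
    """fractions to bring TCP to target with tool x down and tool y along +-(bay y)"""
    s=telemetry.read_state(); M=R.from_euler('xyz',s['eef_rot']).as_matrix()
    c,sn=np.cos(yaw),np.sin(yaw); best=None
    for sg in (1,-1):
        x=np.array([0,0,-1.]); y=sg*np.array([-sn,c,0]); T=np.c_[x,y,np.cross(x,y)]
        rv=R.from_matrix(M.T@T).as_rotvec()
        if best is None or np.linalg.norm(rv)<np.linalg.norm(best): best=rv
    sh=M.T@(np.array(target)-s['eef_pos'])
    print('turn',(best/np.pi).round(4),'shift',(sh/300).round(4),'|turn|deg',np.degrees(np.linalg.norm(best)).round(1))
def st():
    s=telemetry.read_state(); M=R.from_euler('xyz',s['eef_rot']).as_matrix()
    print(s['clock'],s['eef_pos'].round(1),'F',s['wrist_force'].round(1),'gap',round(s['finger_gap'],1),'tool axes',M.T.round(3).tolist(),'q',s['joints'].round(2))
E
python3 - <<'E'
from h import *
st()
print('petri',onz('top',(273,301),15),onz('top',(250,301),15),onz('top',(273,277),15))
need((345,274,150),.2); need((345,274,13),.2)
E
```

```text
0.1 [229.6 499.5 213. ] F [0.3 0.  0.4] gap 94.2 tool axes [[-0.0, -0.001, -1.0], [0.418, 0.909, -0.001], [0.909, -0.418, -0.0]] q [ 1.07  0.3   1.52  0.    1.32 -0.07]
petri [259.9 290.8  15. ] [261.2 337.   15. ] [307.5 289.8  15. ]
turn [-2.008e-01 -1.000e-04  3.000e-04] shift [ 0.2103 -0.5223  0.6635] |turn|deg 36.1
turn [-2.008e-01 -1.000e-04  3.000e-04] shift [ 0.667  -0.5218  0.6636] |turn|deg 36.1
```

```bash
python3 -m handwheel '[[-0.05,0,0,0.05,-0.13,0.16,0.85],[-0.1,0,0,0.1,-0.26,0.33,0.85],[-0.15,0,0,0.15,-0.39,0.5,0.85],[-0.2,0,0,0.21,-0.522,0.6635,0.85],[-0.201,0,0,0.21,-0.522,0.6635,0.85],[-0.201,0,0,0.21,-0.522,0.6635,0.85],[-0.201,0,0,0.21,-0.522,0.6635,0.85],[-0.201,0,0,0.21,-0.522,0.6635,0.85]]'
python3 - <<'E'
from h import *
st(); need((345,274,13),.2)
cv2.imwrite("pics/top1.png",cv2.resize(camera("top")[120:330,180:380,::-1],None,fx=2.8,fy=2.8))
E
```

```text
clock: 1.1
eef_pos: [344.7, 274.8, 150.2]
eef_rot: [-2.173, 1.57, -1.971]
wrist_force: [-0.0, -0.4, -0.7]
finger_gap: 79.5
1.1 [344.7 274.8 150.2] F [-0.  -0.4 -0.7] gap 79.5 tool axes [[-0.0, -0.001, -1.0], [-0.2, 0.98, -0.001], [0.98, 0.2, -0.0]] q [ 0.59  0.13  1.89 -0.    1.13 -1.18]
turn [ 0.0005 -0.0001  0.0002] shift [ 0.4575 -0.0026  0.0007] |turn|deg 0.1
```

View pics/top1.png

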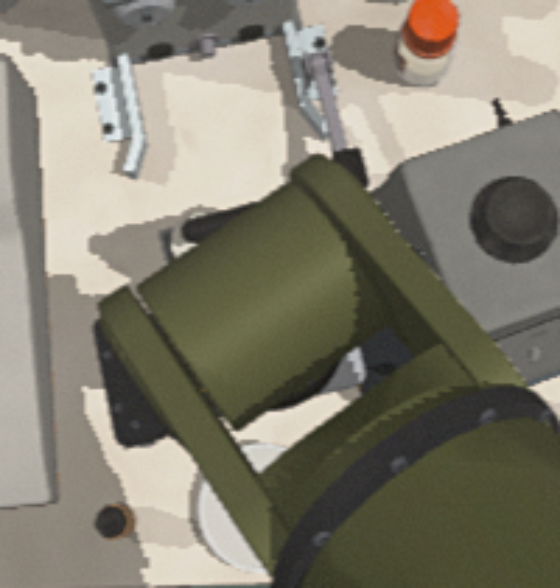

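The arm hides the carrier in the top view. It sits where planned, so I'll lower behind the lip with about 19 mm of margin and check in the scene view.

```bash
python3 -m handwheel '[[0,0,0,0.15,0,0,0.85],[0,0,0,0.3,0,0,0.85],[0,0,0,0.4,0,0,0.85],[0,0,0,0.4575,0,0,0.85],[0,0,0,0.4575,0,0,0.85]]'
python3 - <<'E'
from h import *
st()
cv2.imwrite("pics/s2.png",cv2.resize(camera("scene")[130:300,180:380,::-1],None,fx=3.5,fy=3.5))
E
```

```text
clock: 1.78
eef_pos: [344.0, 274.7, 12.2]
eef_rot: [-2.606, 1.568, -2.403]
wrist_force: [0.4, 0.2, -0.4]
finger_gap: 79.6
1.775 [344.  274.7  12.2] F [ 0.4  0.2 -0.4] gap 79.6 tool axes [[-0.002, -0.002, -1.0], [-0.201, 0.98, -0.001], [0.98, 0.201, -0.002]] q [ 0.59  0.36  1.99 -0.    0.8  -1.18]
```

View pics/s2.png

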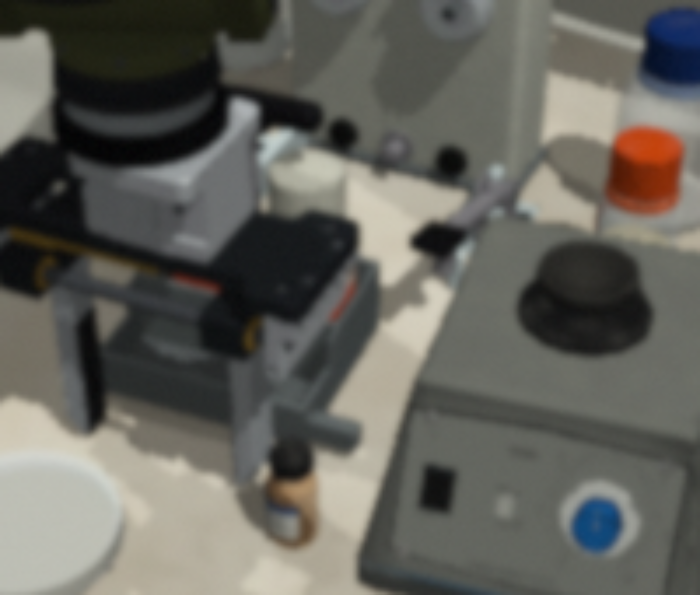

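Fingers are straddling the lip, clear of the vial. Stage 1 is a gentle push of about 60 mm along the bay axis.

```bash
python3 -m handwheel '[[0.002,0,0,0,0,0.02,0.85],[0.004,0,0,0,0,0.04,0.85],[0.005,0,0,0,0,0.055,0.85],[0.005,0,0,0,0,0.07,0.85],[0.005,0,0,0,0,0.085,0.85],[0.005,0,0,0,-0.001,0.1,0.85],[0.005,0,0,0,-0.001,0.117,0.85],[0.005,0,0,0,-0.001,0.134,0.85],[0.005,0,0,0,-0.002,0.151,0.85],[0.005,0,0,0,-0.002,0.168,0.85],[0.005,0,0,0,-0.002,0.184,0.85],[0.005,0,0,0,-0.002,0.195,0.85]]'
python3 - <<'E'
from h import *
st()
cv2.imwrite("pics/s3.png",cv2.resize(camera("scene")[130:300,180:380,::-1],None,fx=3.5,fy=3.5))
cv2.imwrite("pics/t3.png",cv2.resize(camera("top")[110:280,190:350,::-1],None,fx=3.5,fy=3.5))
E
```

```text
clock: 3.32
eef_pos: [401.0, 285.8, 13.1]
eef_rot: [-2.79, 1.566, -2.603]
wrist_force: [-12.1, -3.3, 9.8]
finger_gap: 80.1
3.325 [401.  285.8  13.1] F [-12.1  -3.3   9.8] gap 80.1 tool axes [[-0.004, -0.002, -1.0], [-0.185, 0.983, -0.001], [0.983, 0.185, -0.004]] q [ 0.54  0.45  1.85  0.    0.85 -1.21]
```

View pics/s3.png

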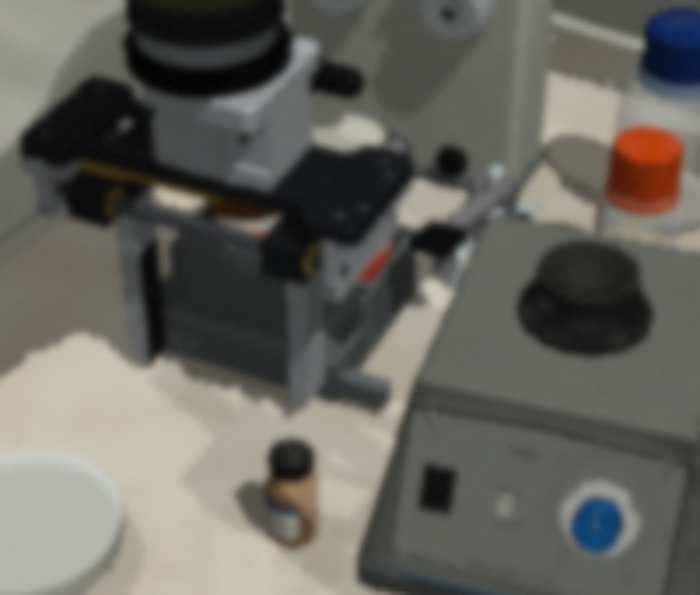

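View pics/t3.png

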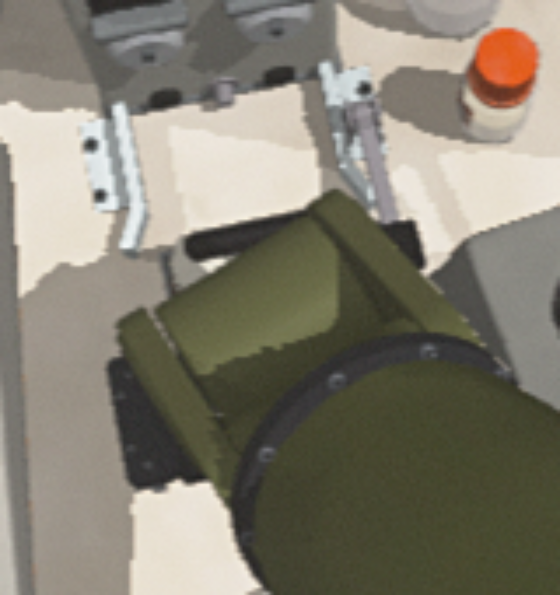

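Run:
```python
from h import *
th=.183; O=np.array([603.3,323.5])
def bay(p): d=np.array(p[:2])-O; return (d@[np.cos(th),np.sin(th)], d@[-np.sin(th),np.cos(th)])
print('corner LF',bay(onz('top',(190+163/3.5,110+252/3.5),45)),'before',bay((457.9,358.3)))
print('handle L',bay(onz('top',(190+190/3.5,110+243/3.5),150)),'before',bay((434.3,331.1)))
s=telemetry.read_state(); print('tcp',bay(s['eef_pos']))
```

```text
corner LF (np.float64(-94.0041261075644), np.float64(54.212122950066416)) before (np.float64(-136.63922237349234), np.float64(60.67885059200859))
handle L (np.float64(-122.35306405448802), np.float64(32.915463181889784)) before (np.float64(-164.79501777327272), np.float64(38.22776631071597))
tcp (np.float64(-205.30892718033812), np.float64(-0.1958337285094558))
```

The front edge is at the mouth (bay x about -94), roughly square and 2–4 mm right of centre. The next push bears slightly left.

```bash
python3 -m handwheel '[[0,0,0,-0.003,0.001,0.012,0.85],[0,0,0,-0.003,0.003,0.024,0.85],[0,0,0,-0.003,0.005,0.036,0.85],[0,0,0,-0.003,0.007,0.048,0.85],[0,0,0,-0.003,0.009,0.06,0.85],[0,0,0,-0.003,0.01,0.072,0.85],[0,0,0,-0.003,0.01,0.084,0.85],[0,0,0,-0.003,0.01,0.096,0.85],[0,0,0,-0.003,0.01,0.108,0.85],[0,0,0,-0.003,0.01,0.12,0.85]]'
python3 - <<'E'
from h import *
st()
cv2.imwrite("pics/s4.png",cv2.resize(camera("scene")[130:300,180:380,::-1],None,fx=3.5,fy=3.5))
cv2.imwrite("pics/t4.png",cv2.resize(camera("top")[110:280,190:350,::-1],None,fx=3.5,fy=3.5))
E
```

```text
clock: 4.68
eef_pos: [436.5, 295.6, 13.9]
eef_rot: [-2.741, 1.568, -2.555]
wrist_force: [-3.1, -0.7, -1.7]
finger_gap: 79.8
4.675 [436.5 295.6  13.9] F [-3.1 -0.7 -1.7] gap 79.8 tool axes [[-0.003, -0.002, -1.0], [-0.185, 0.983, -0.001], [0.983, 0.185, -0.003]] q [ 0.53  0.51  1.75 -0.    0.89 -1.23]
```

View pics/s4.png

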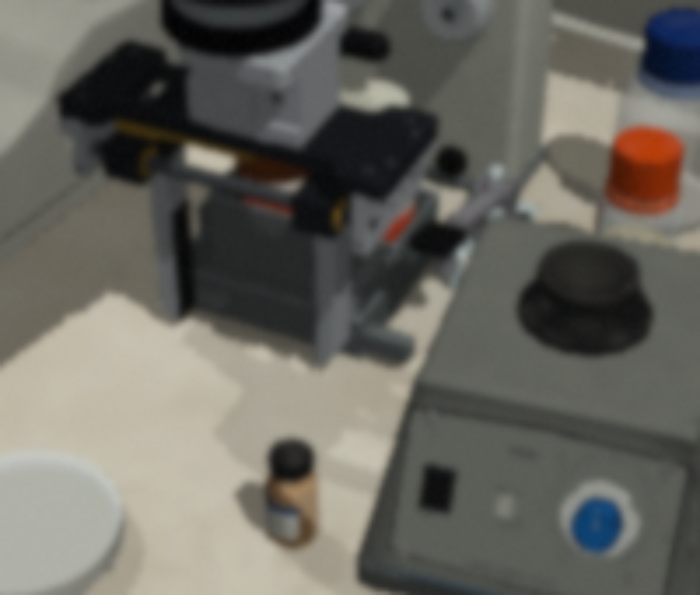

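View pics/t4.png

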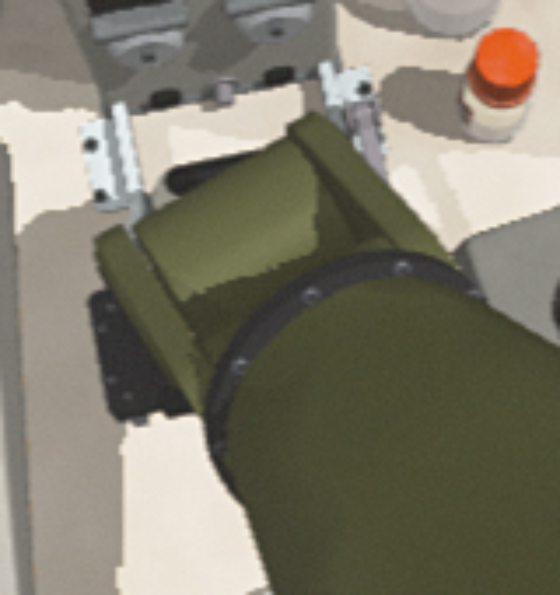

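Low force, and the front is passing the throat. I'll continue straight in.

```bash
python3 -m handwheel '[[0,0,0,0,0,0.012,0.85],[0,0,0,0,0,0.024,0.85],[0,0,0,0,0,0.036,0.85],[0,0,0,0,0,0.048,0.85],[0,0,0,0,0,0.06,0.85],[0,0,0,0,0,0.072,0.85],[0,0,0,0,0,0.084,0.85],[0,0,0,0,0,0.096,0.85],[0,0,0,0,0,0.108,0.85],[0,0,0,0,0,0.12,0.85],[0,0,0,0,0,0.132,0.85],[0,0,0,0,0,0.144,0.85]]'
python3 - <<'E'
from h import *
st()
cv2.imwrite("pics/s5.png",cv2.resize(camera("scene")[130:300,180:380,::-1],None,fx=3.5,fy=3.5))
cv2.imwrite("pics/t5.png",cv2.resize(camera("top")[110:280,190:350,::-1],None,fx=3.5,fy=3.5))
E
```

```text
clock: 6.28
eef_pos: [479.4, 303.7, 14.0]
eef_rot: [-2.738, 1.568, -2.552]
wrist_force: [-6.7, -1.1, 1.4]
finger_gap: 79.8
6.275 [479.4 303.7  14. ] F [-6.7 -1.1  1.4] gap 79.8 tool axes [[-0.002, -0.002, -1.0], [-0.185, 0.983, -0.001], [0.983, 0.185, -0.003]] q [ 0.5   0.58  1.63 -0.    0.93 -1.26]
```

View pics/s5.png

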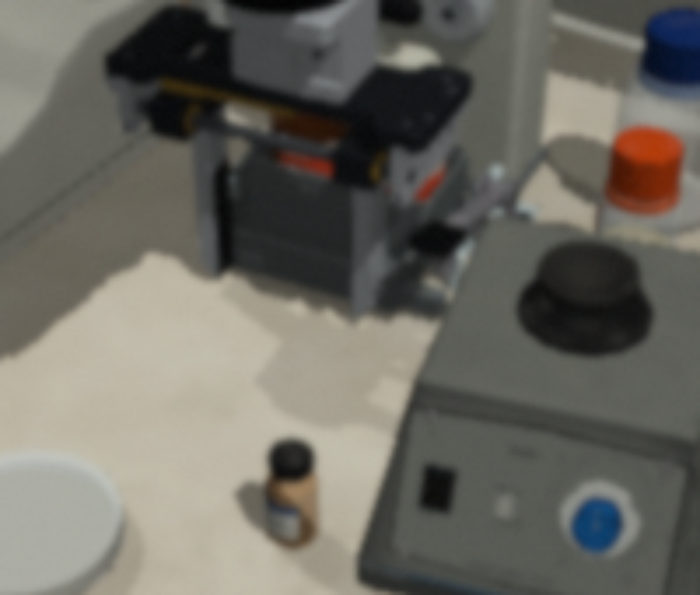

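View pics/t5.png

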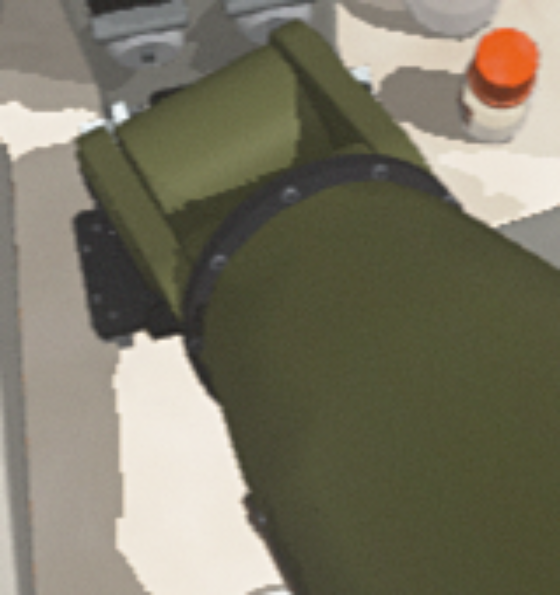

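```bash
python3 -m handwheel '[[0,0,0,0,0,0.008,0.85],[0,0,0,0,0,0.015,0.85],[0,0,0,0,0,0.021,0.85],[0,0,0,0,0,0.027,0.85],[0,0,0,0,0,0.032,0.85],[0,0,0,0,0,0.036,0.85],[0,0,0,0,0,0.04,0.85],[0,0,0,0,0,0.04,0.85]]'
```

```text
clock: 7.38
eef_pos: [491.5, 306.0, 14.0]
eef_rot: [-2.658, 1.569, -2.472]
wrist_force: [-5.4, -1.8, 0.8]
finger_gap: 79.9
```

```bash
python3 -m handwheel '[[0,0,0,0,0,0.003,0.85],[0,0,0,0,0,0.006,0.85],[0,0,0,0,0,0.008,0.85],[0,0,0,0,0,0.01,0.85],[0,0,0,0,0,0.01,0.85]]'
```

```text
clock: 8.0
eef_pos: [494.2, 306.6, 14.0]
eef_rot: [-2.754, 1.568, -2.568]
wrist_force: [-6.8, -0.7, 1.7]
finger_gap: 79.9
```

```bash
python3 -m handwheel '[[0,0,0,0,0,0.003,0.85],[0,0,0,0,0,0.006,0.85],[0,0,0,0,0,0.008,0.85],[0,0,0,0,0,0.008,0.85]]'
python3 - <<'E'
from h import *
st()
cv2.imwrite("pics/s6.png",cv2.resize(camera("scene")[130:300,180:380,::-1],None,fx=3.5,fy=3.5))
E
```

```text
clock: 8.5
eef_pos: [496.2, 306.9, 14.1]
eef_rot: [-2.834, 1.567, -2.648]
wrist_force: [-7.3, -2.4, 3.0]
finger_gap: 79.8
8.5 [496.2 306.9  14.1] F [-7.3 -2.4  3. ] gap 79.8 tool axes [[-0.003, -0.002, -1.0], [-0.185, 0.983, -0.001], [0.983, 0.185, -0.004]] q [ 0.49  0.61  1.58 -0.    0.96 -1.27]
```

View pics/s6.png

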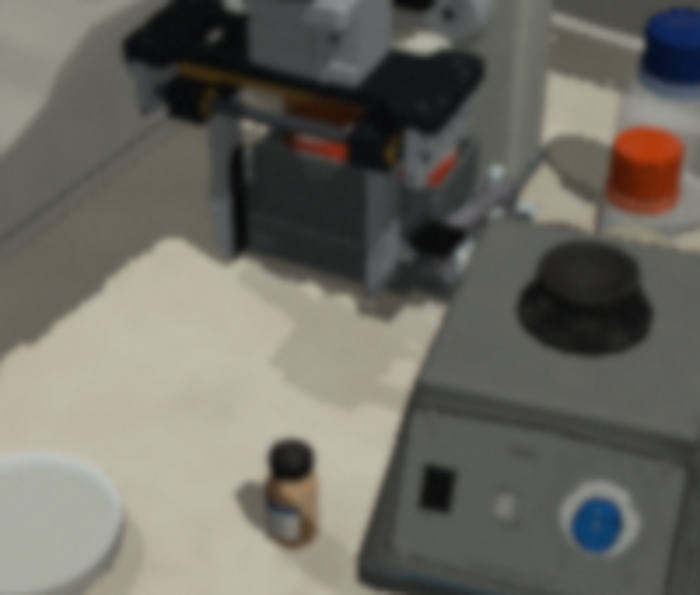

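```bash
python3 -m handwheel '[[0,0,0,0,0,0.003,0.85],[0,0,0,0,0,0.006,0.85],[0,0,0,0,0,0.008,0.85],[0,0,0,0,0,0.01,0.85],[0,0,0,0,0,0.01,0.85]]'
```

```text
clock: 9.18
eef_pos: [497.8, 307.3, 14.0]
eef_rot: [-2.919, 1.564, -2.733]
wrist_force: [-15.0, -4.0, 8.8]
finger_gap: 80.0
```

```bash
python3 -m handwheel '[[0,0,0,0,0,0.003,0.85],[0,0,0,0,0,0.006,0.85],[0,0,0,0,0,0.008,0.85],[0,0,0,0,0,0.008,0.85]]'
```

```text
clock: 9.68
eef_pos: [497.8, 307.2, 14.0]
eef_rot: [-2.953, 1.558, -2.767]
wrist_force: [-22.6, -6.2, 15.8]
finger_gap: 79.9
```

Firm stop: the force rose to 23 N with no further travel. I'll back off, raise and look.

```bash
python3 -m handwheel '[[0,0,0,0,0,-0.01,0.85],[0,0,0,0,0,-0.03,0.85],[0,0,0,0,0,-0.05,0.85],[0,0,0,-0.1,0,-0.06,0.85],[0,0,0,-0.3,0,-0.06,0.85],[0,0,0,-0.5,0,-0.06,0.85],[0,0,0,-0.5,0,-0.25,0.85],[0,0,0,-0.5,0.1,-0.45,0.5],[0,0,0,-0.5,0.2,-0.6,0.2],[0,0,0,-0.5,0.3,-0.7,0],[0,0,0,-0.5,0.3,-0.7,0],[0,0,0,-0.5,0.3,-0.7,0]]'
python3 - <<'E'
from h import *
st()
cv2.imwrite("pics/s7.png",cv2.resize(camera("scene")[130:300,180:380,::-1],None,fx=3.5,fy=3.5))
cv2.imwrite("pics/t7.png",cv2.resize(camera("top")[120:220,200:330,::-1],None,fx=6,fy=6,interpolation=2))
E
```

```text
clock: 11.18
eef_pos: [277.0, 357.4, 166.6]
eef_rot: [-2.953, 1.558, -2.767]
wrist_force: [-0.1, 0.2, -0.2]
finger_gap: 33.6
11.175 [277.  357.4 166.6] F [-0.1  0.2 -0.2] gap 33.6 tool axes [[-0.012, -0.005, -1.0], [-0.185, 0.983, -0.002], [0.983, 0.185, -0.012]] q [ 0.83  0.14  1.84  0.01  1.18 -0.93]
```

View pics/s7.png

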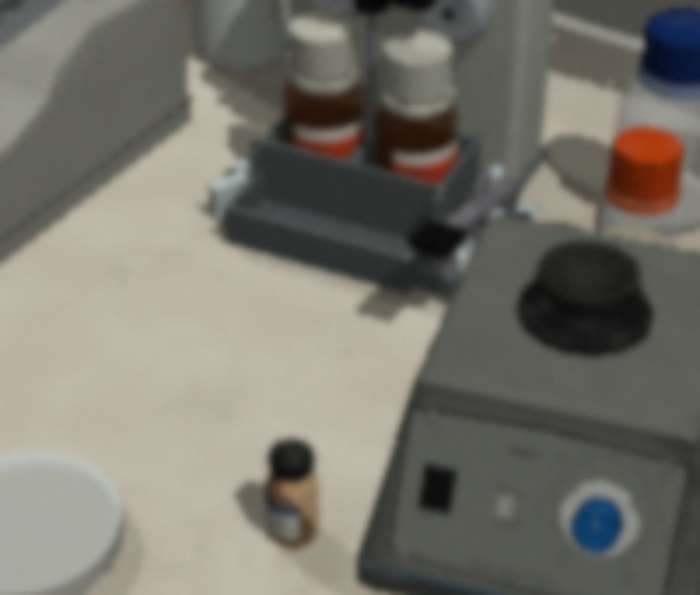

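View pics/t7.png

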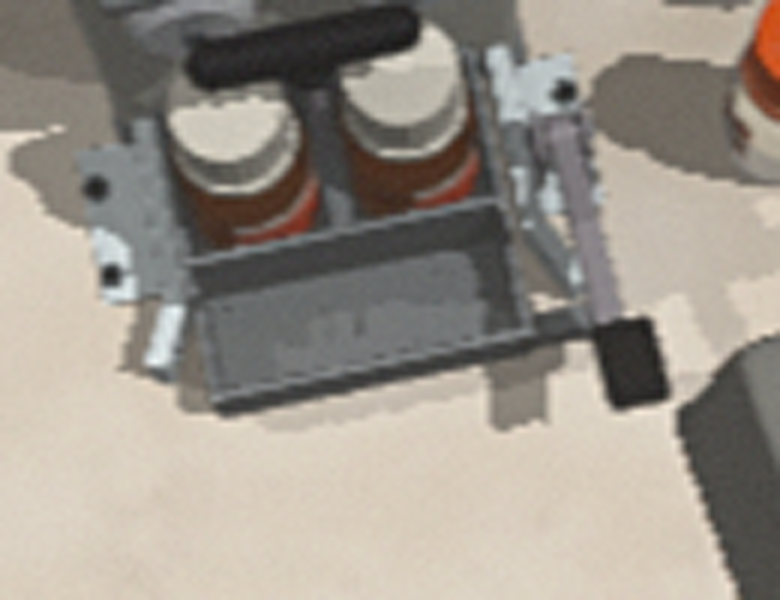

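The carrier is home and square, both bottles are standing and the lever is still raised, with its pad at about (305,181) in the top picture. Next I'll check clearance to the mixer and compute the press pose.

Run:
```python
from h import *
for p in ((683,405),(710,560),(735,348)): print('mixer',onz('top',(200+p[0]/6,120+p[1]/6),105)[:2])
c=[(600,330),(652,320),(668,395),(618,408)]
print('pad corners',[onz('top',(200+a/6,120+b/6),70)[:2] for a,b in c], onz('top',(200+634/6,120+363/6),70)[:2])
# home check: lip ends top edge
a=onz('top',(200+218/6,120+405/6),26);b=onz('top',(200+535/6,120+335/6),26); d=b-a
print('lip mid',(a+b)/2,'yaw',np.arctan2(d[0],-d[1]),np.linalg.norm(d))
need((491,222,150),.185); need((491,222,100),.185)
```

```text
mixer [469.8 205.6]
mixer [419.5 199.1]
mixer [488.  188.2]
pad corners [array([505.2, 229.8]), array([508.1, 212.3]), array([482.2, 208. ]), array([478.2, 224.7])] [493.5 218.9]
lip mid [505.4 306.7  26. ] yaw 0.19670495222486664 113.59049255989692
turn [-0.0001 -0.0041  0.0008] shift [ 0.0482 -0.5735  0.6178] |turn|deg 0.7
turn [-0.0001 -0.0041  0.0008] shift [ 0.2149 -0.5731  0.62  ] |turn|deg 0.7
```

```bash
python3 -m handwheel '[[0,0,0,0.01,-0.14,0.15,0],[0,-0.002,0,0.02,-0.28,0.3,0],[0,-0.004,0,0.03,-0.43,0.46,0],[0,-0.004,0,0.04,-0.575,0.628,0],[0,-0.004,0,0.048,-0.575,0.628,0],[0,-0.004,0,0.048,-0.575,0.628,0],[0,-0.004,0,0.048,-0.575,0.628,0]]'
python3 - <<'E'
from h import *
st(); need((494,222,85),.185);need((494,222,51),.185)
cv2.imwrite("pics/s8.png",cv2.resize(camera("scene")[130:300,180:380,::-1],None,fx=3.5,fy=3.5))
E
```

```text
clock: 12.15
eef_pos: [493.4, 222.6, 150.2]
eef_rot: [-1.694, 1.568, -1.509]
wrist_force: [-0.4, 0.8, 0.3]
finger_gap: 0.5
12.15 [493.4 222.6 150.2] F [-0.4  0.8  0.3] gap 0.5 tool axes [[0.0, -0.002, -1.0], [-0.184, 0.983, -0.002], [0.983, 0.184, -0.0]] q [ 0.36  0.34  1.62 -0.    1.18 -1.4 ]
turn [ 0.0001 -0.0001  0.0008] shift [ 0.2173 -0.0018  0.0016] |turn|deg 0.1
turn [ 0.0001 -0.0001  0.0008] shift [ 0.3306 -0.0016  0.0017] |turn|deg 0.1
```

View pics/s8.png

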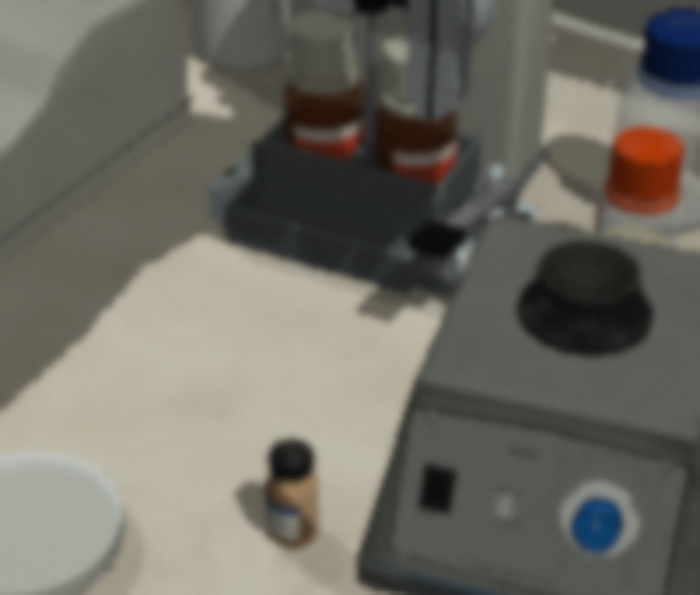

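The closed fingers are above the pad, so I'll lower and press.

```bash
python3 -m handwheel '[[0,0,0,0.08,0,0,0],[0,0,0,0.16,0,0,0],[0,0,0,0.22,0,0,0],[0,0,0,0.235,-0.001,0,0],[0,0,0,0.25,-0.001,0,0],[0,0,0,0.265,-0.001,0,0],[0,0,0,0.28,-0.001,0,0],[0,0,0,0.295,-0.001,0,0],[0,0,0,0.31,-0.001,0,0],[0,0,0,0.32,-0.001,0,0],[0,0,0,0.325,-0.001,0,0],[0,0,0,0.325,-0.001,0,0]]'
```

```text
clock: 13.7
eef_pos: [493.6, 222.3, 52.8]
eef_rot: [-1.525, 1.568, -1.339]
wrist_force: [-0.1, 0.0, 0.6]
finger_gap: 1.2
```

```bash
python3 -m handwheel '[[0,0,0,0.003,0,0,0],[0,0,0,0.006,0,0,0],[0,0,0,0.009,0,0,0],[0,0,0,0.012,0,0,0],[0,0,0,0.012,0,0,0]]'
python3 - <<'E'
from h import *
st()
cv2.imwrite("pics/s9.png",cv2.resize(camera("scene")[130:300,180:380,::-1],None,fx=3.5,fy=3.5))
E
```

```text
clock: 14.32
eef_pos: [493.7, 222.3, 50.7]
eef_rot: [-1.269, 1.568, -1.083]
wrist_force: [-8.9, -2.5, 19.9]
finger_gap: 0.5
14.325 [493.7 222.3  50.7] F [-8.9 -2.5 19.9] gap 0.5 tool axes [[0.001, -0.002, -1.0], [-0.185, 0.983, -0.002], [0.983, 0.185, 0.001]] q [ 0.36  0.47  1.7  -0.    0.97 -1.4 ]
```

View pics/s9.png

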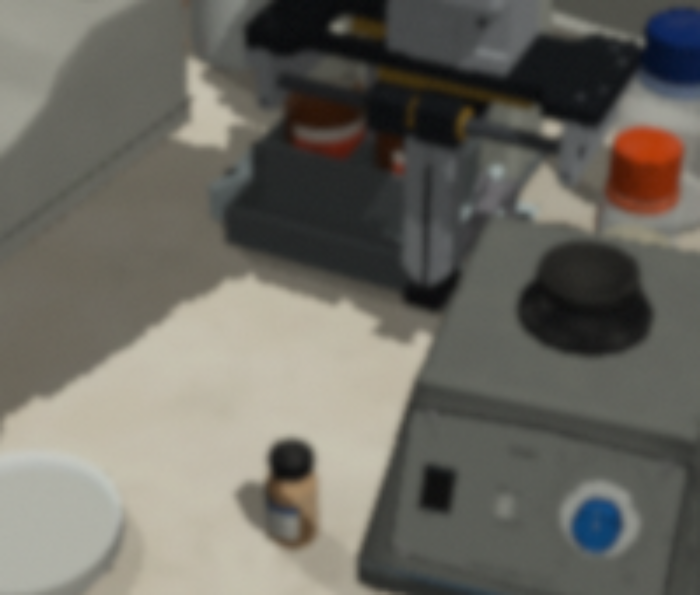

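Firm stop: 20 N with the tips at 42.7 mm, and the locked pad top should be at 43. I'll raise straight up, withdraw and check.

```bash
python3 -m handwheel '[[0,0,0,-0.02,0,0,0],[0,0,0,-0.1,0,0,0],[0,0,0,-0.25,0,0,0],[0,0,0,-0.4,0,0,0],[0,0,0,-0.4,0.1,-0.2,0],[0,0,0,-0.4,0.3,-0.4,0],[0,0,0,-0.4,0.45,-0.6,0],[0,0,0,-0.4,0.55,-0.7,0],[0,0,0,-0.4,0.6,-0.7,0],[0,0,0,-0.4,0.6,-0.7,0],[0,0,0,-0.4,0.6,-0.7,0]]'
python3 - <<'E'
from h import *
st()
cv2.imwrite("pics/s10.png",cv2.resize(camera("scene")[100:300,180:400,::-1],None,fx=3,fy=3))
t=camera("top"); cv2.imwrite("pics/t10.png",cv2.resize(t[120:220,200:330,::-1],None,fx=6,fy=6,interpolation=2)); cv2.imwrite("pics/top10.png",t[:,:,::-1])
E
```

```text
clock: 15.75
eef_pos: [254.2, 360.3, 170.1]
eef_rot: [-1.293, 1.568, -1.107]
wrist_force: [0.5, 0.2, -0.0]
finger_gap: 0.6
15.75 [254.2 360.3 170.1] F [ 0.5  0.2 -0. ] gap 0.6 tool axes [[0.001, -0.002, -1.0], [-0.185, 0.983, -0.003], [0.983, 0.185, 0.001]] q [ 0.87  0.1   1.87 -0.    1.18 -0.88]
```

View pics/s10.png

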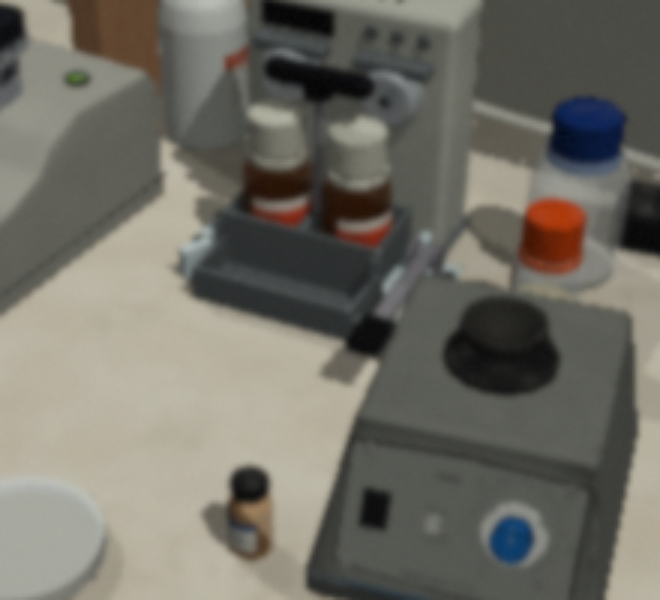

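View pics/t10.png

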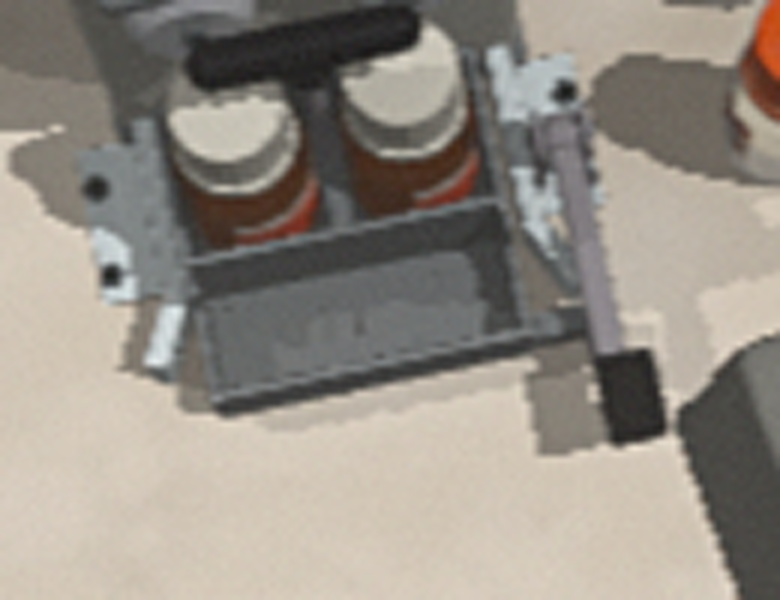

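View pics/top10.png

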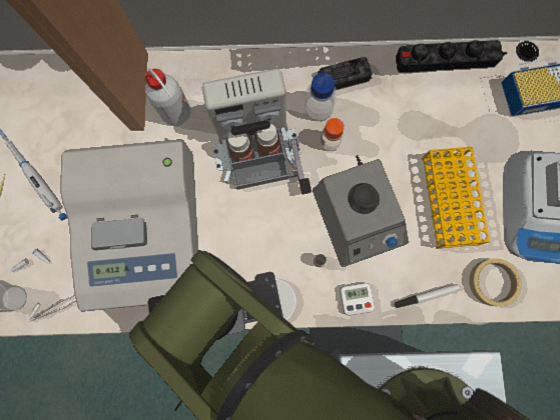

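The lever now lies flat, with its pad moved from crop row 363 to 397. The carrier hasn't moved, the bottles stand, and everything else is in place. Handing in.

Run:
```python
from h import *
print('pad if z=43',onz('top',(200+633/6,120+397/6),43)[:2],'expected px centre z43', proj('top',(489.5,220.5,43)))
from cell import order; print(order.sign_off())
```

```text
pad if z=43 [488.7 218.3] expected px centre z43 [304.4122241  185.82746903]
the job is handed in; nothing more can be done
None
```

I loaded the carrier and locked it, then handed the job in at about 16 s of the 54 s. No verdict was reported.

**What I did:**
- **Push:** I pushed the rear lip low down with both fingers spread as a flat two-point pusher, straight between the rails. At the stop the force rose to about 23 N with no further travel.
- **Lever:** I backed off, closed the fingers and pressed the lever pad down. It reached a firm stop at about 20 N, with the fingertips at 42.7 mm; the locked pad should be at 43 mm. I then withdrew the arm.

**Last checks:**
- **Carrier:** It looks square between the rails. I measured its lip yaw at 0.197 rad, against 0.18–0.19 rad for the rails.
- **Lever:** It lies flat in the pictures. The pad measured at (489, 218), and I expected about (489.5, 220.5).
- **Other things:** Both bottles stand in their pockets. The near vial and the small bottle look unmoved. The arm partly hides the petri dish and hides the front vial in the last picture, but no move went near the bench beside them.

**One disagreement:** My first estimate of the bay origin was about 5 mm too near the robot. I therefore judged home by the contact force, and the later pictures agreed with it.

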